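# Used vial through the sprung flap of the sharps bin

### The arm

A 7-joint arm with a two-finger parallel gripper is mounted at the origin on the work surface. World frame = base frame: x ahead of the robot, y to its left, z up, the work surface at z = 0. Lengths are in m, angles in rad, forces in N, time in s.
With the tool pointing down it reaches from about 0.425 to 0.8 m from the base axis. Payload 8.3 kg.
Tool frame: the origin (TCP) lies at the very end of the fingers, on their centre line; the grasp point (between the pads) lies 19 mm behind it; z points along the fingers, y is the line along which they close (so a half turn about z gives the same grasp; the last joint's range is limited). The gripper opens to 85 mm and grips with 20 to 120 N. Pads are 22 mm wide; open, the fingers measure 114 mm over their backs; the gripper's body (76 mm by 85 mm) begins 54 mm behind the grasp point. The pads swing forward as they close: fully open they stand 13 mm farther back than shut.
Start: joints at [1.199, 0.383, 0.016, 1.37, -0.006, 1.388, -0.046], TCP at [0.19, -0.595, 0.231] pointing down, gripper open.
Joint ranges: [-2.95, 2.95], [-0.25, 2.06], [-1.52, 1.56], [0.18, 2.33], [-1.44, 4.58], [0.02, 2.06], [-3.01, 3.01]. Speed limits (rad/s): [2.39, 2.39, 3.01, 3.01, 3.14, 3.14, 3.14].

### API

Orientations are given as a unit quaternion [x, y, z, w].
In Python, from workcell import robot, eyes, job_done gives the robot as it stands.
- The arm moves only by the tool arm_command, never from a script. Its argument "motion" is a list of rows, each a list of 3 entries, a list of its own where there are three numbers: the turn, a rotation vector about the tool's x, y, z in rad, then the shift along the tool's x, y, z in cm, then the closure, from 0 (fully open) to 1 (shut). In form: [[[wx, wy, wz], [x, y, z], grip], ...]. A call has 1 to 5 rows; each row is the pose to reach, as a shift and turn from the pose commanded when the call began, along the tool's axes at that moment; what a row does not reach only later rows make up. A row lasts 1/8 s, in which the tool goes at most 62.5 mm and 10.7 degrees, less where a joint would pass 70% of its speed; a pose out of reach is approached as far as the arm can. A call with a gripper value outside its range is refused whole. The fingers move at their own pace and stop on an object; "grip_force" is the grip in N (left out, the last holds). Time passes only in rows, so rows that repeat a pose let the fingers close. It gives the time, the measured TCP pose, the force, the opening and the grip force at its end, in the units of the state.
- robot.observe(): the state, without advancing time (a new reading comes with each control period).
- eyes.camera(name): name is "scene" or "side" or "wrist"; returns (picture, depth): 480x640x3 uint8, red, green, blue; 480x640 float32, m along the optical axis (not along the pixel's ray), 0 where there is no reading.
- eyes.calibration(name): a dict with "fx", "fy", "cx", "cy" (pixels), "rvec" (rotation vector, rad) and "tvec" (3), from world to camera coordinates, as OpenCV has them. Camera axes: x right, y down, z forward; pixel columns grow to the right and rows downward; lengths in m; the calibration is good to about 2 mm. A picture is of the moment at which its call begins: read the wrist's pose just before it. calibration takes no time and is no camera call; for the wrist camera it gives the pose at the moment of the call.
- job_done(): hands the job in; it is judged then, once.
The state is a dict: "t": time; "joint_positions": joint angles; "qvel": joint speeds; "effort": joint torques, N m; "eef_pos": TCP position; "tcp_rot": TCP orientation; "ft_force": force on the tool from outside, world axes, zero at the start; "wrist_torque": the same for the moment, N m; "grip_width": finger opening in m; "grasp_force": force on a finger pad.
Only numpy, scipy, OpenCV 4.12 (cv2) and the standard library are available. Lean on these libraries where they do the work, as an engineer would, in place of code of your own. Each camera call takes 0.05 s, during which the arm holds its last target. There are 200 camera calls.

### The job

Dispose of the used vial (orange cap) that stands in the blue-railed lane on the yellow bin's loading shelf: push the red self-closing flap open with one finger and, while that finger keeps the flap clear of the vial, push the vial along the lane and past the flap with the other finger until it drops into the bin. Nothing is to be gripped or lifted, the flap must not press on the vial, and the full vials (blue caps) and everything else must stay where they stand. At the end the vial lies in the bin and the flap has swung fully shut.

Things in the scene. Friction and masses are not known exactly. Their poses are not given: they have to be found in the camera images.
- bin: Yellow bin with white loading shelf, fixed (cannot be pushed away), x -110 to +205, y -56 to +88 mm. Origin at table height; +x runs from the loading end to the chamber, +y to its left, z up. The flat shelf (x -110 to +100) is 100 mm above the table. Low yellow edge strips run along both sides (x 20 to 205) and the back, to 110 mm above the table. All open above.
- lane_end (a point): Middle of the lane at the shelf's end edge, at shelf height (bin x 100, y -30, z 100 mm). The lane is 36 mm wide between two blue rails, 10 mm high and 4 mm thick, running along the bin's x from -65 to +100. A vial pushed until its centre is beyond this edge drops into the chamber.
- wing (a point): Middle of the top of the white side wing that carries the full vials: 110 x 110 mm, level with the shelf, on the bin's right (x -110 to 0, y -166 to -56 mm of the bin).
- flap (a joint): Angle of the red flap about its upright hinge, rad: 0 shut, 0.925 parallel to the bin's x, 1.1 at most. It opens when pushed towards the bin's +x, its tip swinging to +x and +y. A spring shuts it: 0.12 N m when shut, 0.21 N m fully open (3 N at 40 mm from the hinge when shut).
- flap_hinge (a point): Point on the flap's upright hinge axis, 128 mm above the table, on the left of the mouth (bin x 0, y +75 mm). A finger at bin y of about +30 going straight along +x opens the flap well ahead of a vial pushed at y = -30 by a finger level with it.
- flap_tip (a point): Middle of the red flap's free end edge, 128 mm above the table. The flap is a plate 158 mm long from hinge to tip, 4 mm thick, from 113 to 143 mm above the table (just over the rails). Shut, it stands slantwise over the whole mouth, from the hinge to its tip at bin x +95, y -51 mm, crossing the lane's middle line (y -30) at x +79 mm.
- used_vial_center (a point): Centre (half-way up) of the used vial: a square-bodied vial with white label and orange cap, body 30 x 30 mm and 29 mm high, cap 21 mm in diameter up to its full height of 42 mm, about 35 g, loose, standing upright and square in the lane, its axis 10 to 50 mm before the bin's x = 0. It slides when pushed low, and the rails guide it.
- bin_chamber (a point): Centre of the chamber floor in the yellow bin, 8 mm above the table; the chamber is 100 mm (x from 100 to 200) by 134 mm (y from -51 to +83).
- full_vial_a_center (a point): Centre of a full vial, square, green glass with blue cap, same size as the used one, on the side wing; leave alone.
- full_vial_b_center (a point): Centre of a second full vial with blue cap on the side wing; leave alone.
- saline: Bottle 68 mm in diameter, 160 mm tall, standing on the table left of the bin; origin under its foot; leave alone.
- tape: Roll of tape, 64 mm across, 25 mm tall, on the table; origin under its centre; leave alone.
- dish: Steel bowl 110 mm across, 45 mm tall, on the table right of the bin; origin under its centre; leave alone.
- marker: Blue marker, 130 x 14 x 12 mm, lying on the table; origin under its centre; leave alone.

How it is judged:
By the outcome, as a careful person would: the job done as asked, in the order asked, and still so for the second after the job is handed in, with the robot touching nothing.
It also fails if it takes over 38 s, if anything falls off the work surface, if the arm or the gripper's body presses on something with over 40 N, if the wrist force passes 120 N, or if a joint passes its speed limit or range.

## Working session

There is one attempt and no reset: what is moved stays moved. The work goes in short steps, Python scripts to look and compute and a tool call to move; the robot and the scene stay as the last step left them, time stands still between calls to the robot, and variables do not carry over. Pictures are saved under pics/ and viewed, at most 10 in all, crops included, and the job is handed in when it is done.

Besides the shell and the picture viewer there is one more tool, called after "Call:" by a JSON object that holds its "method" and its "body", one argument or row to a line. arm_command: Moves the arm, as the interface text tells. Its arguments: {"type":"object","properties":{"motion":{"type":"array","items":{"type":"array"}},"grip_force":{"type":"number"}},"required":["motion"]}

```bash
mkdir -p pics; cat > h.py <<'E'
import numpy as np, cv2
from workcell import robot, eyes, job_done
def snap(n,f):
    c=eyes.calibration(n); p,d=eyes.camera(n)
    cv2.imwrite(f'pics/{f}.png',p[:,:,::-1]); np.savez(f'pics/{f}.npz',p=p,d=d,**{k:np.array(v) for k,v in c.items()})
def load(f): return np.load(f'pics/{f}.npz')
def cloud(s):
    d=s['d']; v,u=np.mgrid[:480,:640]
    P=np.stack([(u-s['cx'])*d/s['fx'],(v-s['cy'])*d/s['fy'],d],-1)
    R=cv2.Rodrigues(s['rvec'])[0]
    W=(P-s['tvec'].reshape(3))@R; W[d==0]=np.nan
    return W
E
python3 - <<'E'
from h import *
snap('scene','s1'); snap('side','d1'); print(robot.observe())
a=load('s1')['p'];b=load('d1')['p']
E
```

```text
{'t': 0.1, 'joint_positions': array([ 1.19911539,  0.38416026,  0.01635493,  1.37106054, -0.00630496,
        1.3882186 , -0.04647169]), 'qvel': array([-1.11765364e-04, -1.90418305e-03, -2.95532405e-04, -1.91698651e-03,
       -6.80729608e-05, -1.84398098e-03,  6.19562954e-04]), 'effort': array([ 1.72802233e-03, -6.29138803e+01,  8.46734326e-01, -3.72759783e+01,
        1.67396246e-02,  1.04440076e-02, -8.27842541e-05]), 'eef_pos': array([ 0.18984246, -0.5949806 ,  0.23036967]), 'tcp_rot': array([ 9.88096635e-01,  1.53831831e-01, -1.45573002e-04, -8.87178559e-04]), 'ft_force': array([ 0.39630328,  0.57026994, -0.06319898]), 'wrist_torque': array([ 0.02972428, -0.01844398,  0.04224226]), 'grasp_force': 0.0, 'grip_width': 0.08540208351260577}
```

View pics/s1.png

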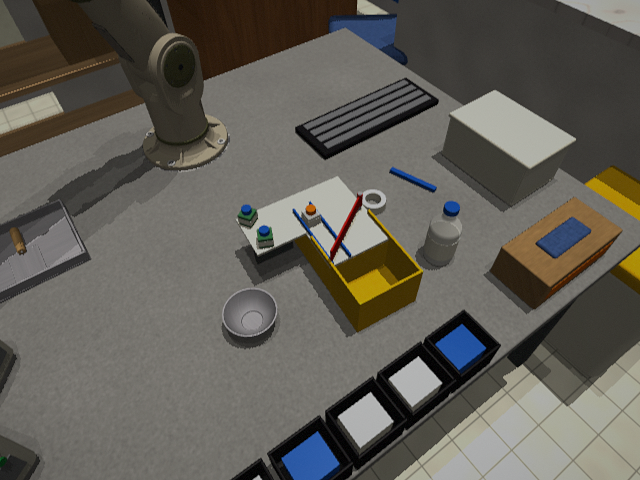

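View pics/d1.png

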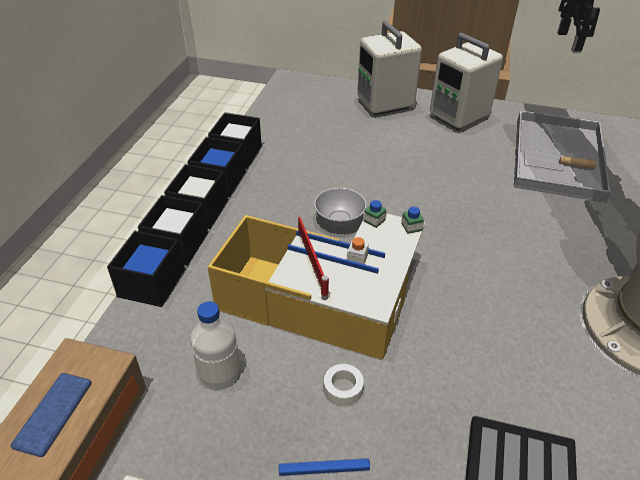

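The scene view shows the used vial (orange cap) at (311,210), the flap from (333,257) to (360,200), and the full vials at (247,215) and (264,236). The side view shows the orange cap at (358,243), the flap hinge at (325,288) and the tip at (300,222).

```bash
python3 - <<'E'
from h import *
np.set_printoptions(precision=4,suppress=True)
R0={}
for f,box in(('s1',(230,170,425,330)),('d1',(205,190,430,360))):
    s=load(f);W=cloud(s);hsv=cv2.cvtColor(s['p'],cv2.COLOR_RGB2HSV).astype(int)
    m=np.zeros((480,640),bool);m[box[1]:box[3],box[0]:box[2]]=1
    H,S,V=hsv[...,0],hsv[...,1],hsv[...,2];z=W[...,2]
    blue=m&(H>100)&(H<125)&(S>120)
    red=m&((H<5)|(H>174))&(S>140)&(z>.10)
    org=m&(H>5)&(H<18)&(S>170)&(z>.125)
    rail=blue&(z<.118)&(z>.09); cap=blue&(z>.125)
    white=m&(S<40)&(V>140)&(abs(z-.1)<.004)
    rp=W[rail][:,:2]
    # rails: direction from red-independent fit, two parallel lines
    best=None
    for a in np.arange(-np.pi/2,np.pi/2,.002):
        n=np.array([-np.sin(a),np.cos(a)]);q=rp@n
        t=np.median(q); t=(q.min()+q.max())/2
        c=q[q<t].var()*(q<t).sum()+q[q>=t].var()*(q>=t).sum()
        if best is None or c<best[0]: best=(c,a,q[q<t].mean(),q[q>=t].mean())
    c,a,q1,q2=best; e=np.array([np.cos(a),np.sin(a)]);al=rp@e
    print(f,'rail yaw',a,q1,q2,'sep',q2-q1,'along',np.percentile(al,[0,1,99,100]),len(rp), 'perp mid',(q1+q2)/2)
    print(' orange',W[org].mean(0),W[org].min(0),W[org].max(0),org.sum())
    r=W[red];print(' red n',len(r),'z',r[:,2].min(),r[:,2].max(),'long axis ends', r[np.argmin(r[:,:2]@e)], r[np.argmax(r[:,:2]@e)])
    n,l,st,ce=cv2.connectedComponentsWithStats(cap.astype(np.uint8))
    for i in range(1,n):
        if st[i,4]>15: print(' bluecap',W[l==i].mean(0),st[i,4])
    w=W[white];wl=np.c_[w[:,:2]@e,w[:,:2]@np.array([-e[1],e[0]])]
    print(' shelf ext',np.percentile(wl,[.2,99.8],axis=0),'z',np.median(w[:,2]))
E
```

```text
s1 rail yaw -0.08479632679489524 0.09577232231891446 0.13499292426757603 sep 0.039220601948661574 along [0.4737 0.4756 0.6365 0.6372] 257 perp mid 0.11538262329324525
 orange [0.5266 0.0703 0.141 ] [0.5161 0.0616 0.1323] [0.5348 0.0804 0.1459] 82
 red n 388 z 0.10045222497632558 0.14808561764107925 long axis ends [0.5534 0.1691 0.1481] [0.6387 0.0428 0.1199]
 bluecap [ 0.4482 -0.0364  0.1415] 86
 bluecap [ 0.5183 -0.0357  0.1413] 88
 shelf ext [[ 0.4269 -0.0191]
 [ 0.6368  0.2338]] z 0.10160257284018934
d1 rail yaw -0.09279632679489525 0.10147575228141821 0.14157052539679724 sep 0.040094773115379026 along [0.4717 0.4723 0.6342 0.6357] 650 perp mid 0.12152313883910773
 orange [0.5227 0.0755 0.1403] [0.5144 0.0648 0.1305] [0.5323 0.0838 0.1457] 104
 red n 484 z 0.11368864243803506 0.147946434334202 long axis ends [0.5494 0.1781 0.12  ] [0.6382 0.0433 0.1428]
 bluecap [ 0.5147 -0.0305  0.1398] 110
 bluecap [ 0.445  -0.0312  0.1399] 116
 bluecap [0.6935 0.2947 0.1586] 261
 shelf ext [[ 0.4266 -0.014 ]
 [ 0.6578  0.3859]] z 0.10101956056216234
```

Call:
{"method": "arm_command", "body": {
  "motion": [
    [[0,0,0.13],[7.2,-4.9,0],0.46],
    [[0,0,0.26],[12.4,-8.5,0],0.46],
    [[0,0,0.398],[17.6,-12,0],0.46],
    [[0,0,0.398],[22.8,-15.5,0],0.46],
    [[0,0,0.398],[28,-19,0],0.46]
  ]
}}

```text
t: 0.72
eef_pos: [0.3837, -0.3477, 0.2311]
tcp_rot: [0.999, -0.045, -0.0, -0.0]
ft_force: [1.1, -0.7, 0.2]
grip_width: 0.0456
grasp_force: 0.0
```

Call:
{"method": "arm_command", "body": {
  "motion": [
    [[0,0,0],[1.2,-6,0],0.46],
    [[0,0,0],[2.2,-12,0],0.46],
    [[0,0,0],[3,-18,0],0.46],
    [[0,0,0],[3.6,-24,0],0.46],
    [[0,0,0],[4,-30,0],0.46]
  ]
}}

```text
t: 1.35
eef_pos: [0.4493, -0.0524, 0.2312]
tcp_rot: [0.999, -0.045, -0.0, 0.0]
ft_force: [0.9, -0.2, 0.3]
grip_width: 0.0465
grasp_force: 0.0
```

Call:
{"method": "arm_command", "body": {
  "motion": [
    [[0,0,0],[0.3,-5,0],0.46],
    [[0,0,0],[0.6,-10,0],0.46],
    [[0,0,0],[0.9,-14,2],0.46],
    [[0,0,0],[0.9,-14,4],0.46],
    [[0,0,0],[0.9,-14,4],0.46]
  ]
}}

```text
t: 1.98
eef_pos: [0.4696, 0.0843, 0.1897]
tcp_rot: [0.999, -0.044, -0.002, 0.0]
ft_force: [-0.4, 0.1, 0.3]
grip_width: 0.0461
grasp_force: 0.0
```

```bash
python3 - <<'E'
from h import *
s=robot.observe();print(s['eef_pos'],s['tcp_rot'],s['ft_force'],s['grip_width'])
snap('wrist','w1');snap('side','d2')
# refined vial/bin from the wrist
E
```

```text
[0.46964171 0.0842522  0.18974785] [ 9.99024082e-01 -4.41293879e-02 -1.85050534e-03  2.37510816e-04] [-0.35997714  0.06648524  0.28796976] 0.04606591323132213
```

View pics/w1.png

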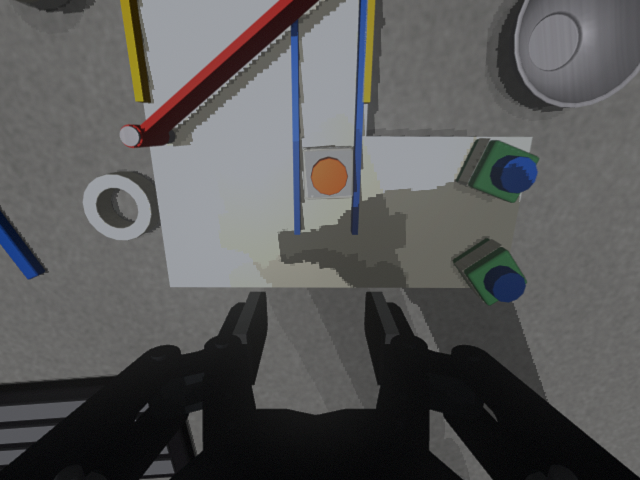

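View pics/d2.png

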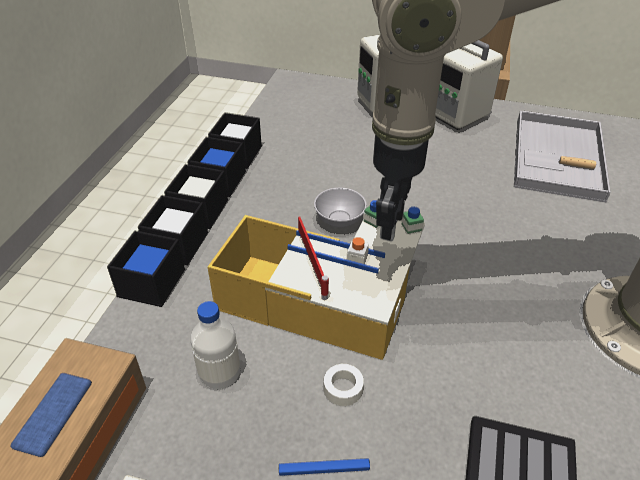

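The wrist view shows the vial at (328,174) between the rails, with the flap ahead from (130,135) to (300,0). Both fingers are visible at (250,320) and (380,320). I'll refine the bin, vial and finger positions from this view.

```bash
python3 - <<'E'
from h import *
np.set_printoptions(precision=4,suppress=True)
s=load('w1');W=cloud(s);hsv=cv2.cvtColor(s['p'],cv2.COLOR_RGB2HSV).astype(int)
H,S,V=hsv[...,0],hsv[...,1],hsv[...,2];z=W[...,2]
v,u=np.mgrid[:480,:640]
rail=(H>100)&(H<125)&(S>120)&(abs(z-.11)<.006)&(u>280)&(u<375)&(v<240)
L=W[rail&(u<330)&(v>25)];R=W[rail&(u>330)]
for q in(L,R): 
    vx,vy,x,y=cv2.fitLine(q[:,:2].astype(np.float32),cv2.DIST_HUBER,0,.01,.01).ravel();print('rail',np.arctan(vy/vx),x,y,'start',q[q[:,0].argmin()],len(q))
a=-.089;e=np.array([np.cos(a),np.sin(a)]);n=np.array([-e[1],e[0]])
print('perp',(L[:,:2]@n).mean(),(R[:,:2]@n).mean(),'start along',(L[:,:2]@e).min(),(R[:,:2]@e).min())
o=(H>4)&(H<18)&(S>150)&(z>.125)&(abs(u-328)<40)&(abs(v-174)<40);c=W[o].mean(0);print('cap',c,'along',c[:2]@e,'perp',c[:2]@n)
p=robot.observe();print(p['eef_pos'],p['joint_positions'],'tcp along/perp',p['eef_pos'][:2]@e,p['eef_pos'][:2]@n)
t=p['eef_pos'][:2]
for nm,m in(('Lf',(u>225)&(u<270)&(v>285)&(v<385)),('Rf',(u>362)&(u<405)&(v>285)&(v<385))):
    q=W[m&(V<90)&(z>.15)&(z<.26)];k=q[q[:,2]<q[:,2].min()+.02]
    print(nm,'zmin',np.percentile(q[:,2],[1,5]),'x',np.percentile(k[:,:2]@e-t@e,[2,98]),'y',np.percentile(k[:,:2]@n-t@n,[2,98]),len(k))
E
```

```text
rail -0.09173651 0.55262774 0.0892648 start [0.4833 0.095  0.1099] 1244
rail -0.08530428 0.56450546 0.048415393 start [0.4803 0.0548 0.1095] 1213
perp 0.1380304698958199 0.09839845592894632 start along 0.47295342537023755 0.4735419351219418
cap [0.5251 0.0716 0.1422] along 0.5166461503362922 perp 0.11797156359056751
[0.4709 0.0837 0.1916] [ 0.2664  0.1281 -0.5492  1.7975  0.0707  1.2357 -1.9633] tcp along/perp 0.46164000966593643 0.1252683857614302
Lf zmin [0.1949 0.1994] x [-0.0103  0.0109] y [0.0231 0.0363] 717
Rf zmin [0.1946 0.1995] x [-0.0103  0.0109] y [-0.0358 -0.0227] 767
```

Call:
{"method": "arm_command", "body": {
  "motion": [
    [[0,0,0],[0,-1.2,0],0.46],
    [[0,0,0],[0,-2.3,0],0.46],
    [[0,0,0],[0,-2.3,0],0.46]
  ]
}}

```text
t: 2.45
eef_pos: [0.4731, 0.1087, 0.1918]
tcp_rot: [0.999, -0.043, 0.0, -0.0]
ft_force: [0.2, 0.2, 0.2]
grip_width: 0.0464
grasp_force: 0.0
```

Call:
{"method": "arm_command", "body": {
  "motion": [
    [[0,0,0],[1.4,0.2,2],0.46],
    [[0,0,0],[1.4,0.2,4],0.46],
    [[0,0,0],[1.4,0.2,6],0.46],
    [[0,0,0],[1.4,0.2,6.6],0.46],
    [[0,0,0],[1.4,0.2,6.6],0.46]
  ]
}}

```text
t: 3.08
eef_pos: [0.4867, 0.1039, 0.1255]
tcp_rot: [0.999, -0.045, -0.0, -0.0]
ft_force: [0.2, 0.7, 1.3]
grip_width: 0.0462
grasp_force: 0.0
```

Call:
{"method": "arm_command", "body": {
  "motion": [
    [[0,0,0],[0,-0.1,1],0.46],
    [[0,0,0],[0,-0.1,1.8],0.46],
    [[0,0,0],[0,-0.1,2.3],0.46],
    [[0,0,0],[0,-0.1,2.3],0.46]
  ]
}}

```text
t: 3.58
eef_pos: [0.4865, 0.1049, 0.1019]
tcp_rot: [0.999, -0.045, -0.0, 0.0]
ft_force: [-0.3, 0.4, -0.5]
grip_width: 0.0458
grasp_force: 0.0
```

```bash
python3 - <<'E'
from h import *
s=robot.observe();print(s['eef_pos'],s['ft_force'])
snap('wrist','w2')
E
```

```text
[0.48653714 0.10490543 0.10188717] [-0.25438604  0.43162741 -0.48661022]
```

View pics/w2.png

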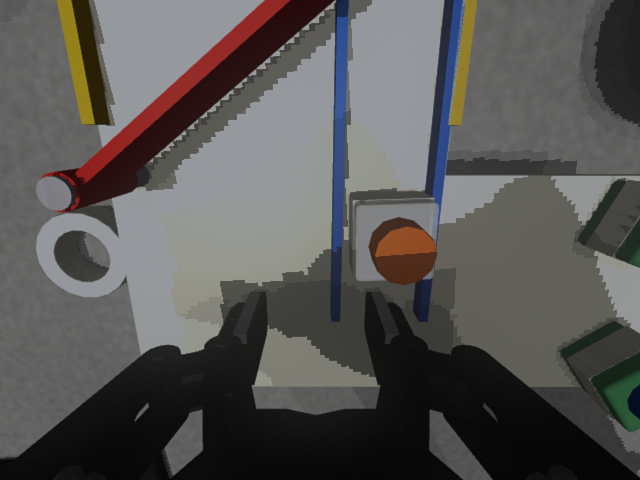

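The right finger (380,320) sits between the rails at (335) and (425), just behind the vial, and the left finger is clear of the lane. Starting the push.

Call:
{"method": "arm_command", "body": {
  "motion": [
    [[0,0,0],[0.7,0,0],0.46],
    [[0,0,0],[1.4,0,0],0.46],
    [[0,0,0],[2.1,0,0],0.46],
    [[0,0,0],[2.8,0,0],0.46],
    [[0,0,0],[3.5,0,0],0.46]
  ]
}}

```text
t: 4.25
eef_pos: [0.5222, 0.1018, 0.1023]
tcp_rot: [0.999, -0.045, -0.0, -0.0]
ft_force: [0.0, -0.4, -0.0]
grip_width: 0.046
grasp_force: 0.1
```

Call:
{"method": "arm_command", "body": {
  "motion": [
    [[0,0,0],[0.7,0,0],0.46],
    [[0,0,0],[1.4,0,0],0.46],
    [[0,0,0],[2.1,0,0],0.46],
    [[0,0,0],[2.8,0,0],0.46],
    [[0,0,0],[3.5,0,0],0.46]
  ]
}}

```text
t: 4.88
eef_pos: [0.557, 0.0987, 0.1023]
tcp_rot: [0.999, -0.045, -0.0, -0.0]
ft_force: [-0.3, -0.3, -0.4]
grip_width: 0.0459
grasp_force: 0.1
```

```bash
python3 - <<'E'
from h import *
s=robot.observe();print(s['eef_pos'],s['ft_force'],s['grip_width'])
snap('wrist','w3')
E
```

```text
[0.55700517 0.09869951 0.10231599] [-0.28794027 -0.25616136 -0.35540044] 0.04594685126790049
```

View pics/w3.png

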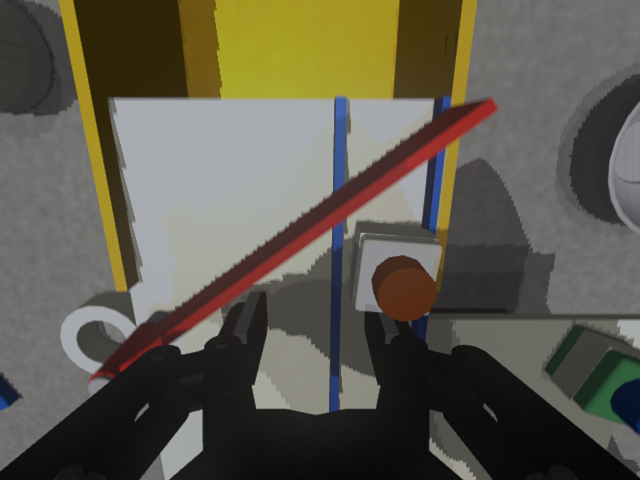

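The vial at (400,270) is upright in the lane, clear of the still-shut flap, and the left finger is about to meet the flap at about (250,290).

Call:
{"method": "arm_command", "body": {
  "motion": [
    [[0,0,0],[0.7,0,0],0.46],
    [[0,0,0],[1.4,0,0],0.46],
    [[0,0,0],[2.1,0,0],0.46],
    [[0,0,0],[2.8,0,0],0.46],
    [[0,0,0],[3.5,0,0],0.46]
  ]
}}

```text
t: 5.55
eef_pos: [0.5918, 0.0955, 0.1023]
tcp_rot: [0.999, -0.045, -0.0, 0.0]
ft_force: [-2.9, -0.4, 2.1]
grip_width: 0.0458
grasp_force: 1.7
```

```bash
python3 - <<'E'
from h import *
s=robot.observe();print(s['eef_pos'],s['ft_force'],s['grip_width'])
snap('wrist','w4')
E
```

```text
[0.59177764 0.09550453 0.10231078] [-2.88174899 -0.42961634  2.09608797] 0.04583527925396555
```

View pics/w4.png

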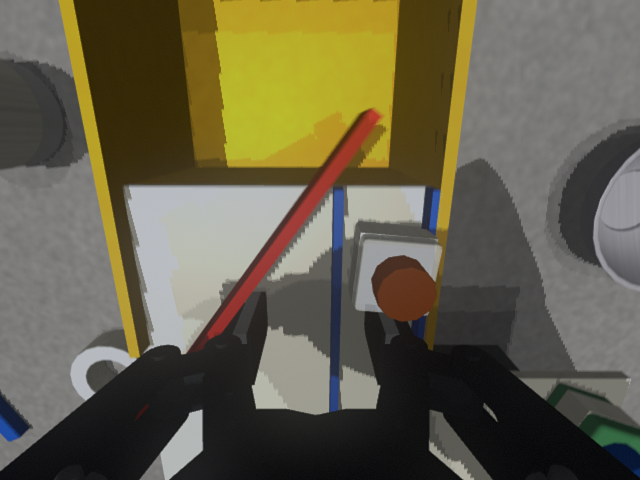

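The flap is held well open, with its tip at (375,115) clear of the vial at (400,270). I'll push on over the edge.

Call:
{"method": "arm_command", "body": {
  "motion": [
    [[0,0,0],[0.7,0,0],0.46],
    [[0,0,0],[1.4,0,0],0.46],
    [[0,0,0],[2.1,0,0],0.46],
    [[0,0,0],[2.8,0,0],0.46],
    [[0,0,0],[3.5,0,0],0.46]
  ]
}}

```text
t: 6.22
eef_pos: [0.6267, 0.0926, 0.1024]
tcp_rot: [0.999, -0.045, 0.0, -0.0]
ft_force: [-4.5, 0.5, 2.5]
grip_width: 0.0464
grasp_force: 2.2
```

Call:
{"method": "arm_command", "body": {
  "motion": [
    [[0,0,0],[0.5,0,0],0.46],
    [[0,0,0],[1,0,0],0.46],
    [[0,0,0],[1,0,0],0.46],
    [[0,0,0],[1,0,0],0.46]
  ]
}}

```text
t: 6.72
eef_pos: [0.6366, 0.0911, 0.1025]
tcp_rot: [0.999, -0.045, 0.0, 0.0]
ft_force: [-0.8, -1.4, 1.7]
grip_width: 0.046
grasp_force: 2.1
```

```bash
python3 - <<'E'
from h import *
s=robot.observe();print(s['eef_pos'],s['ft_force'],s['grip_width'])
snap('wrist','w5')
E
```

```text
[0.6366369  0.09112139 0.10247844] [-0.83676067 -1.44772073  1.74466347] 0.04595163244064664
```

View pics/w5.png

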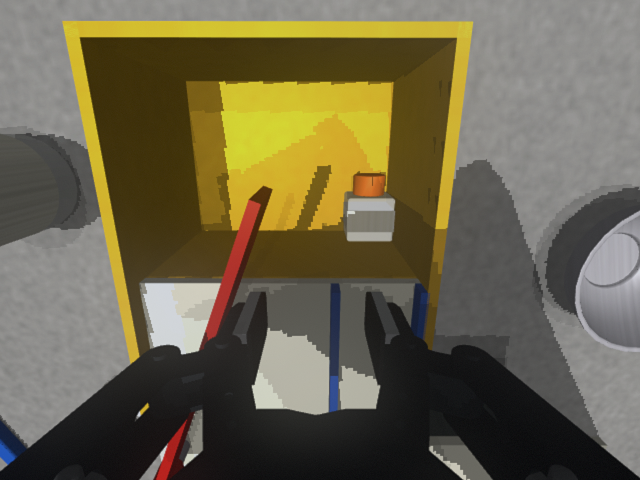

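The vial lies in the chamber at (370,210). Backing straight out lets the flap close after the finger.

Call:
{"method": "arm_command", "body": {
  "motion": [
    [[0,0,0],[-1,0,0],0.46],
    [[0,0,0],[-2,0,0],0.46],
    [[0,0,0],[-3,0,0],0.46],
    [[0,0,0],[-4,0,0],0.46],
    [[0,0,0],[-5,0,0],0.46]
  ]
}}

```text
t: 7.4
eef_pos: [0.5856, 0.0959, 0.1023]
tcp_rot: [0.999, -0.045, -0.0, 0.0]
ft_force: [0.8, -3.7, 1.8]
grip_width: 0.0459
grasp_force: 2.3
```

Call:
{"method": "arm_command", "body": {
  "motion": [
    [[0,0,0],[-1,0,0],0.46],
    [[0,0,0],[-2,0,0],0.46],
    [[0,0,0],[-3,0,0],0.46],
    [[0,0,0],[-4,0,0],0.46],
    [[0,0,0],[-5,0,0],0.46]
  ]
}}

```text
t: 8.02
eef_pos: [0.5358, 0.1011, 0.1022]
tcp_rot: [0.999, -0.044, -0.0, -0.0]
ft_force: [-0.1, -0.2, -0.6]
grip_width: 0.0461
grasp_force: 0.0
```

Call:
{"method": "arm_command", "body": {
  "motion": [
    [[0,0,0],[-1.5,0,0],0.46],
    [[0,0,0],[-3,0,0],0.46],
    [[0,0,0],[-3,0,-3],0.46],
    [[0,0,0],[-3,0,-7],0.46],
    [[0,0,0],[-3,0,-10],0.46]
  ]
}}

```text
t: 8.65
eef_pos: [0.5065, 0.1035, 0.204]
tcp_rot: [0.999, -0.044, 0.001, -0.0]
ft_force: [1.0, -0.3, -0.8]
grip_width: 0.0461
grasp_force: 0.0
```

Call:
{"method": "arm_command", "body": {
  "motion": [
    [[0,0,0],[0,0,-1],0.46],
    [[0,0,0],[0,0,-1],0.46],
    [[0,0,0],[0,0,-1],0.46],
    [[0,0,0],[0,0,-1],0.46]
  ]
}}

```text
t: 9.15
eef_pos: [0.5061, 0.103, 0.2111]
tcp_rot: [0.999, -0.045, -0.001, 0.0]
ft_force: [0.5, 0.0, -0.4]
grip_width: 0.0459
grasp_force: 0.0
```

```bash
python3 - <<'E'
from h import *
s=robot.observe();print(s['eef_pos'],s['ft_force'])
snap('scene','s6')
W=cloud(load('s6'));p=load('s6')['p'];h=cv2.cvtColor(p,cv2.COLOR_RGB2HSV).astype(int)
m=((h[...,0]<5)|(h[...,0]>174))&(h[...,1]>140)&(W[...,2]>.1);m[:170]=0;m[330:]=0;m[:,:230]=0;m[:,425:]=0
r=W[m];print(r[r[:,0].argmin()],r[r[:,0].argmax()])
E
```

```text
[0.50610729 0.10302456 0.21107429] [ 0.48987915  0.03665209 -0.38008007]
[0.55320913 0.16943351 0.14475956] [0.63916187 0.04007849 0.13556427]
```

View pics/s6.png

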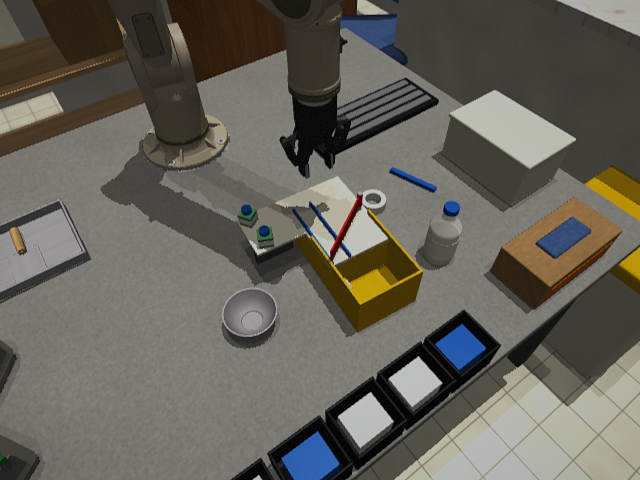

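The flap is shut, at (333,257) to (360,200) as at the start. The lane is empty and everything else is unmoved.

```bash
python3 -c "
from h import *
print(job_done())"
```

```text
the job is handed in; nothing more can be done
None
```

The used vial lies in the bin, the flap has swung fully shut, the full vials and everything else look unmoved in the last camera view, and the job was handed in at about 9 s.

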